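# Free the stuck pen cup

## Task

The blue pen cup is stuck in its black desk holder: grip it by the rim that stands out of the holder, twist it until it comes loose, and pull it straight up and out. Then stand it upright, wholly on the round cork mat and let go of it only once it stands there: do not drop it. Leave the red cup as it is, in its own holder.

Things in the scene. Friction and masses are not known exactly. Their poses are not given: they have to be found in the camera images.
- blue_cup: Blue empty pen cup, 120 g, 110 mm tall, outer diameter 58 (foot) to 62 mm (rim), wall 4 mm. Origin: centre of underside; z up. Nested in holder, its top 43 mm stand out, rim 118 mm above the desk. Two side lugs on its +x and -x (to 38 mm from the axis, 52 to 58 mm up) are caught under the holder's tabs. Turned 40 to 140 degrees either way (turns easily) it pulls straight out.
- holder: Black round holder of the blue cup, fixed to the desk: outer diameter 88 mm, bore 81 mm, 75 mm tall, inner floor 8 mm up. Origin: centre of underside, on the desk. Two 14 mm wide steel tabs at the rim, on its +x and -x, reach inwards to 33.5 mm from the axis (heights 68 to 75 mm), 2.5 mm off the cup's side. The cup's x starts within 6 degrees of the holder's x.
- mat: Round cork mat fixed on the desk, diameter 110 mm, 6 mm thick. Origin: centre of its underside, on the desk. Mat, holder and red cup stand in a row across the desk in any order, centres at least 140 mm apart; a tape roll and a 65 mm tall hand stamp stand beyond them.
- red_cup: Bystander, to be left alone: red cup, same shape and size as the blue one, caught the same way in a like black holder of its own, fixed to the desk; rim 118 mm above the desk. Origin: centre of its underside; z up.
Mind the look-alikes: they are no part of the job. Of the things like the blue_cup, leave any that is green; of the rest the larger one is meant.

How it is judged:
By the outcome, as a careful person would: the job done as asked, in the order asked, and still so for the second after the job is handed in, with the robot touching nothing.
It also fails if it takes over 54 s, if anything falls off the work surface, if the arm or the gripper's body presses on something with over 40 N, if the wrist force passes 120 N, or if a joint passes its speed limit or range.

## Robot

A 7-joint arm with a two-finger parallel gripper is mounted at the origin on the work surface. World frame = base frame: x ahead of the robot, y to its left, z up, the work surface at z = 0. Lengths are in m, angles in rad, forces in N, time in s.
With the tool pointing down it reaches from about 0.425 to 0.925 m from the base axis. Payload 6.8 kg.
Tool frame: the origin (TCP) lies on the mounting face of the last link; the fingertips stand 173 mm ahead of it and the grasp point (between the pads) lies 155 mm ahead of it; y points along the fingers, x is the direction in which the jaws open and shut, and the axes are right-handed (so a half turn about y gives the same grasp; the last joint's range is limited). The gripper opens to 85 mm and grips with 20 to 120 N. Pads are 22 mm wide; open, the fingers measure 114 mm over their backs; the gripper's body (76 mm by 85 mm) begins 54 mm behind the grasp point. The pads swing forward as they close: fully open they stand 13 mm farther back than shut.
Start: joints at [1.236, 0.477, 0.022, 1.555, -0.011, 1.109, -0.083], TCP at [0.152, -0.658, 0.405] pointing down, gripper open.
Joint ranges: [-2.96, 2.96], [-0.34, 2.1], [-1.41, 1.46], [0.24, 2.44], [-1.37, 4.51], [0.17, 1.92], [-2.96, 2.96]. Speed limits (rad/s): [2.39, 2.39, 3.14, 3.14, 3.14, 3.14, 3.14].

## Interface

Orientations are given as a rotation vector (axis times angle).
In Python, from bench import r gives the robot as it stands.
- The arm moves only by the tool step_arm, never from a script. Its arguments are lists of equal length, an entry for each row: "xyz": the shift along the tool's x, y, z scaled (see below), a list of three; "rotation": the turn, a rotation vector about the tool's x, y, z scaled (see below), a list of three. A call has 1 to 20 rows; each row is the pose to reach, as a shift and turn from the pose measured when the call began, along the tool's axes at that moment; what a row does not reach only later rows make up. The controller multiplies each number of a shift by 30 cm and each number of a turn by 90 degrees. A row lasts 1/8 s, in which the tool goes at most 62.5 mm and 10.7 degrees, less where a joint would pass 70% of its speed; a pose out of reach is approached as far as the arm can. A call with a number of a shift or a turn outside -1 to 1 is refused whole. A call with a gripper value outside its range is refused whole. "grip" is the closure, from 0 (fully open) to 1 (shut), set as the call begins (left out, the last holds). The fingers move at their own pace and stop on an object; "force" is the grip in N (left out, the last holds). Time passes only in rows, so rows that repeat a pose let the fingers close. It gives the time, the measured TCP pose, the force and the opening at its end, in the units of the state.
- r.get_obs(): the state, without advancing time (a new reading comes with each control period).
- r.grab_frame(name): name is "scene" or "top" or "wrist"; returns a dict with "pixels" (384x512x3 uint8, red, green, blue), "fx", "fy", "cx", "cy" (pixels), "position" and "attitude" of the camera in the world; the wrist camera has in their place "mount" (4x4, takes a point from camera to tool coordinates, whose origin is the TCP and whose axes are the tool frame's). Camera axes: x right, y down, z forward; pixel columns grow to the right and rows downward; lengths in m; the calibration is good to about 2 mm. A picture is of the moment at which its call begins: read the wrist's pose just before it. There is no depth.
- r.hand_in(): hands the job in, once; it reports no verdict.
The state is a dict: "clock": time; "joints": joint angles; "qvel": joint speeds; "tau": joint torques, N m; "tcp_pos": TCP position; "orientation": TCP orientation; "contact_force": force on the tool from outside, world axes, zero at the start; "moment": the same for the moment, N m; "grip_width": finger opening in m.
Only numpy, scipy, OpenCV 4.12 (cv2) and the standard library are available. Lean on these libraries where they do the work, as an engineer would, in place of code of your own. Each camera call takes 0.05 s, during which the arm holds its last target.

## Working session

There is one attempt and no reset: what is moved stays moved. The work goes in short steps, Python scripts to look and compute and a tool call to move; the robot and the scene stay as the last step left them, time stands still between calls to the robot, and variables do not carry over. Pictures are saved under pics/ and viewed, and the job is handed in when it is done.

Besides the shell and the picture viewer there is one more tool, called after ">>>" as name(argument=value, ...) on one line, values as JSON. step_arm: Moves the arm, as the interface text tells. Its arguments: {"type":"object","properties":{"xyz":{"type":"array"},"rotation":{"type":"array"},"grip":{"type":"number"},"force":{"type":"number"}},"required":["xyz","rotation"]}

```bash
mkdir -p pics; ls
python3 - <<'E'
from bench import r
import cv2
o=r.get_obs(); print(o)
for n in ["scene","top"]:
    f=r.grab_frame(n); cv2.imwrite(f"pics/{n}0.png",cv2.cvtColor(f["pixels"],cv2.COLOR_RGB2BGR))
    print(n,{k:v for k,v in f.items() if k!="pixels"})
E
```

```text
pics
{'clock': 0.0, 'joints': array([ 1.23589308,  0.47782485,  0.02233916,  1.55646771, -0.01146867,
        1.10928916, -0.08306706]), 'qvel': array([ 1.60077578e-04,  1.06120066e-03,  5.15945040e-04,  3.08677808e-04,
       -1.77562326e-04,  1.24354543e-03, -5.31486129e-05]), 'tau': array([-5.88177736e-04, -5.96454656e+01,  1.60799492e+00, -2.81204689e+01,
        1.25565694e-02,  9.27569607e-03, -7.05232225e-06]), 'tcp_pos': array([ 0.15172505, -0.65744208,  0.40370195]), 'orientation': array([-1.30695165,  1.0415971 , -1.03899953]), 'contact_force': array([-0.32478522, -1.18560192,  0.0542272 ]), 'moment': array([-0.01185218, -0.00593555, -0.02555586]), 'grip_width': 0.0858443139600577}
scene {'fx': 449.67372111195243, 'fy': 449.67372111195243, 'cx': 252.5240952764107, 'cy': 191.5013803526267, 'position': array([1.10414866, 0.39989139, 0.52961455]), 'attitude': array([-1.14321554, -2.19924752,  1.1046632 ])}
top {'fx': 450.0738720194836, 'fy': 450.0738720194836, 'cx': 254.97721792393858, 'cy': 185.96468324871597, 'position': array([ 0.35069824, -0.00422943,  0.94746812]), 'attitude': array([-2.08928435,  2.13897374, -0.2191596 ])}
```

View pics/scene0.png

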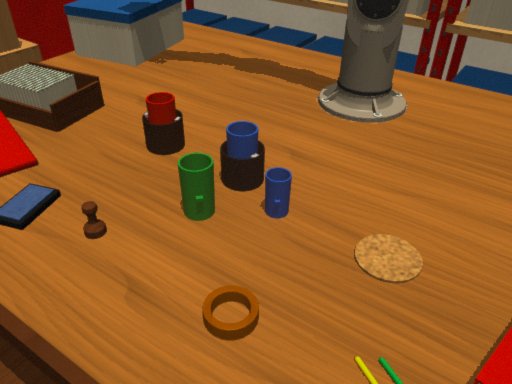

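View pics/top0.png

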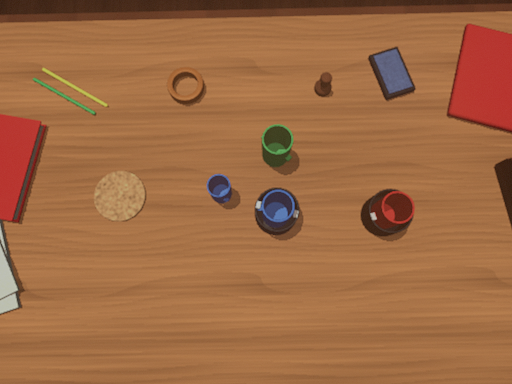

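Run:
```python
from bench import r
from scipy.spatial.transform import Rotation as R
o=r.get_obs(); print(R.from_rotvec(o['orientation']).as_matrix().round(3))
```

```text
[[ 0.225 -0.001  0.974]
 [-0.974  0.002  0.225]
 [-0.002 -1.    -0.   ]]
```

The blue cup sits in its holder near top pixel (277,210), the mat at (120,196) and the red cup at (395,210). The green decoy is at (277,146) and the small blue one at (220,188). Next I measure them.

```bash
cat > h.py <<'E'
from bench import r
import cv2, numpy as np
from scipy.spatial.transform import Rotation as R
def ray(f,u,v):
    A=R.from_rotvec(f['attitude']).as_matrix()
    d=A@np.array([(u-f['cx'])/f['fx'],(v-f['cy'])/f['fy'],1]); return np.array(f['position']),d
def onz(f,u,v,z):
    p,d=ray(f,u,v); return p+d*(z-p[2])/d[2]
def proj(f,P):
    A=R.from_rotvec(f['attitude']).as_matrix(); c=A.T@(np.asarray(P)-f['position'])
    return np.array([c[0]/c[2]*f['fx']+f['cx'],c[1]/c[2]*f['fy']+f['cy']])
def save(f,n,box=None,k=1):
    im=cv2.cvtColor(f['pixels'],cv2.COLOR_RGB2BGR)
    if box: im=im[box[1]:box[3],box[0]:box[2]]
    if k!=1: im=cv2.resize(im,None,fx=k,fy=k,interpolation=cv2.INTER_CUBIC)
    cv2.imwrite('pics/'+n,im)
E
python3 - <<'E'
from h import *
f=r.grab_frame('top'); np.save('top.npy',f,allow_pickle=True)
save(f,'topc.png',(190,110,310,250),4)
g=r.grab_frame('scene'); np.save('scene.npy',g,allow_pickle=True)
save(g,'scenec.png',(170,100,310,230),5)
hsv=cv2.cvtColor(f['pixels'],cv2.COLOR_RGB2HSV)
for nm,lo,hi in [('blue',(105,120,60),(130,255,255)),('green',(45,100,40),(85,255,255)),('mat',(8,60,150),(25,150,255))]:
    m=cv2.inRange(hsv,lo,hi)
    cs,_=cv2.findContours(m,cv2.RETR_EXTERNAL,cv2.CHAIN_APPROX_NONE)
    for c in cs:
        if cv2.contourArea(c)>150:
            e=cv2.fitEllipse(c); print(nm,cv2.contourArea(c),cv2.boundingRect(c),e)
E
```

```text
blue 788.5 (260, 190, 35, 32) ((277.628173828125, 205.4156951904297), (31.08183479309082, 32.62081527709961), 85.31668090820312)
green 698.5 (262, 125, 31, 30) ((277.09326171875, 139.3175506591797), (29.263364791870117, 30.448688507080078), 89.53485107421875)
mat 174124.0 (0, 12, 512, 372) ((257.8570556640625, 201.60122680664062), (436.88616943359375, 577.4215698242188), 89.55419921875)
```

View pics/topc.png

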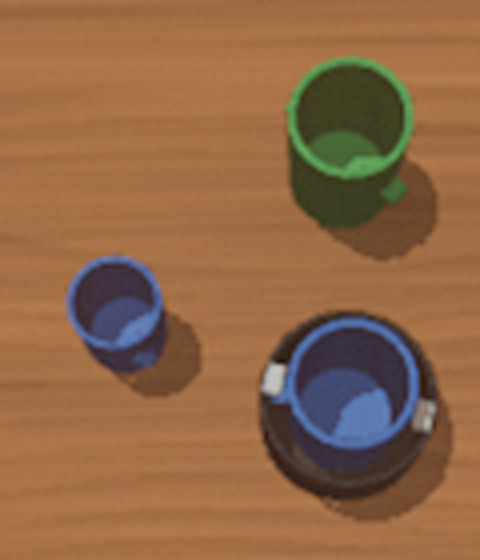

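View pics/scenec.png

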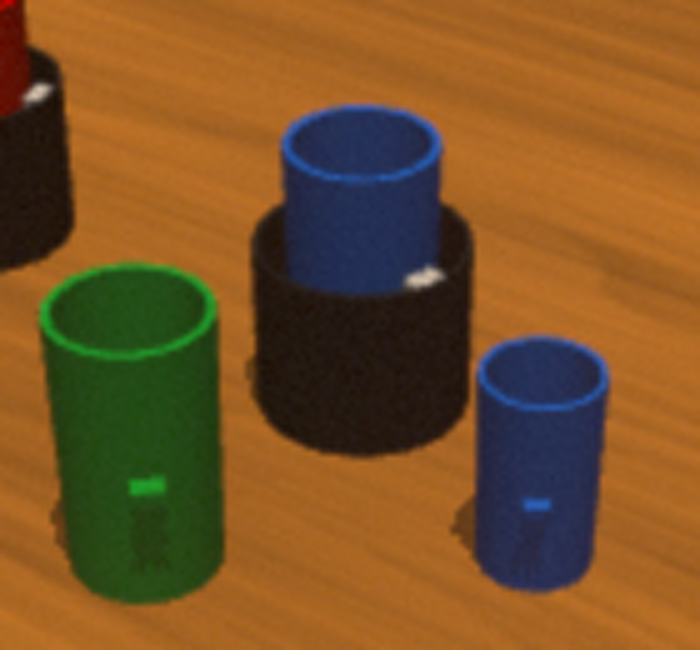

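Run:
```python
from h import *
f=np.load('top.npy',allow_pickle=True).item(); g=np.load('scene.npy',allow_pickle=True).item()
def fit(f,box,lo,hi,z,label,nit=1):
    im=f['pixels'][box[1]:box[3],box[0]:box[2]]
    k=6; im=cv2.resize(im,None,fx=k,fy=k,interpolation=cv2.INTER_CUBIC)
    m=cv2.inRange(cv2.cvtColor(im,cv2.COLOR_RGB2HSV),lo,hi)
    cs,_=cv2.findContours(m,cv2.RETR_EXTERNAL,cv2.CHAIN_APPROX_NONE)
    c=max(cs,key=cv2.contourArea)[:,0,:].astype(float); c=(c+.5)/k-.5+np.array(box[:2])
    P=np.array([onz(f,u,v,z)[:2] for u,v in c])
    w=np.ones(len(P),bool)
    for _ in range(5):
        A=np.c_[2*P[w],np.ones(w.sum())]; s=np.linalg.lstsq(A,(P[w]**2).sum(1),rcond=None)[0]
        rad=np.sqrt(s[2]+s[0]**2+s[1]**2); e=np.hypot(*(P-s[:2]).T)-rad; w=abs(e)<0.0025
    print(label,s[:2].round(4),'R',rad.round(4),'rms',e[w].std().round(4),w.mean().round(2)); return s[:2]
B=((105,150,110),(125,255,255))
b1=fit(f,(250,180,305,230),(105,100,100),(130,255,255),.118,'blue rim top')
b1=fit(f,(250,180,305,230),(105,100,140),(130,255,255),.118,'blue rim top v140')
b2=fit(g,(220,115,265,165),(100,100,145),(130,255,255),.118,'blue rim scene')
fit(f,(255,115,300,175),(45,100,110),(85,255,255),.110,'green rim top')
fit(g,(172,145,222,225),(45,100,110),(85,255,255),.110,'green rim scene')
for z in (.06,.075,.09):
  fit(f,(200,165,240,200),(105,100,110),(130,255,255),z,'small top %g'%z); fit(g,(258,160,300,195),(100,100,145),(130,255,255),z,'small scene %g'%z)
fit(f,(85,160,155,230),(10,40,150),(25,160,255),.006,'mat')
for nm,fr in(('top',f),('scene',g)):
    hsv=cv2.cvtColor(fr['pixels'],cv2.COLOR_RGB2HSV)
    m=cv2.inRange(hsv,(0,0,110),(180,70,255)); 
    if nm=='top': m[:185]=0;m[230:]=0;m[:,:250]=0;m[:,305:]=0
    else: m[:145]=0;m[170:]=0;m[:,:225]=0;m[:,275:]=0
    n,l,st,ce=cv2.connectedComponentsWithStats(m)
    for i in range(1,n):
        print(nm,st[i],ce[i],onz(fr,*ce[i],.075).round(4))
print('mat centre px', proj(f,[0,0,0]))
save(f,'matc.png',(60,140,180,250),5)
```

```text
blue rim top [ 0.4852 -0.0491] R 0.0308 rms 0.0004 0.94
blue rim top v140 [ 0.4852 -0.0491] R 0.0303 rms 0.0004 0.95
blue rim scene [ 0.4858 -0.0455] R 0.0252 rms 0.0011 1.0
green rim top [ 0.6169 -0.0529] R 0.0301 rms 0.0003 1.0
green rim scene [ 0.6207 -0.0523] R 0.0301 rms 0.0003 1.0
small top 0.06 [0.538 0.066] R 0.023 rms 0.0003 1.0
small scene 0.06 [0.5058 0.0484] R 0.0218 rms 0.0006 1.0
small top 0.075 [0.5348 0.0648] R 0.0226 rms 0.0003 1.0
small scene 0.075 [0.5249 0.0597] R 0.0211 rms 0.0006 1.0
small top 0.09 [0.5317 0.0636] R 0.0222 rms 0.0003 1.0
small scene 0.09 [0.544  0.0709] R 0.0204 rms 0.0006 1.0
mat [0.5366 0.2803] R 0.0867 rms 0.0014 0.14
top [255 200   7   9  41] [257.95121951 204.34146341] [ 0.495  -0.0128  0.075 ]
top [293 210   6   8  37] [295.48648649 213.2972973 ] [ 0.4755 -0.0858  0.075 ]
scene [251 153   8   5  21] [254.28571429 155.04761905] [ 0.497  -0.0133  0.075 ]
scene [274 167   1   1   1] [274. 167.] [0.5101 0.0399 0.075 ]
scene [268 169   1   1   1] [268. 169.] [0.5221 0.0345 0.075 ]
scene [270 168   1   1   1] [270. 168.] [0.5172 0.0357 0.075 ]
mat centre px [257.41891256 467.75866227]
```

View pics/matc.png

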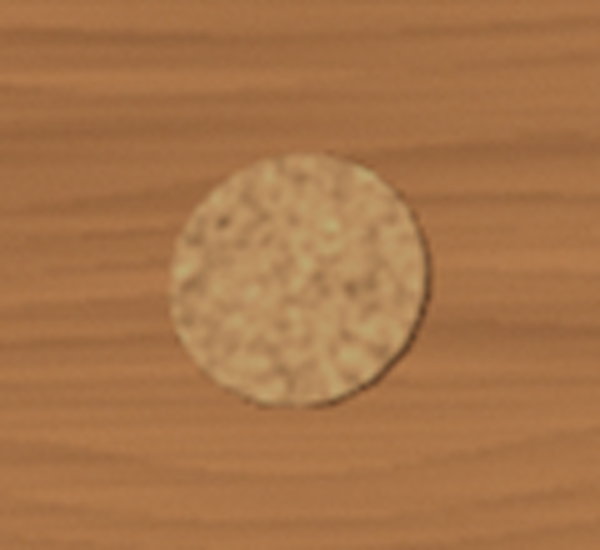

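```bash
cat >> h.py <<'E'
def plan(xyz,ang):
    "shift/turn numbers to reach TCP xyz, tool down, jaw x at world angle ang deg"
    o=r.get_obs(); T=R.from_rotvec(o['orientation']); M=T.as_matrix()
    a=np.deg2rad(ang); x=np.array([np.cos(a),np.sin(a),0]); y=np.array([0,0,-1.]); z=np.cross(x,y)
    D=R.from_matrix(np.c_[x,y,z])
    s=M.T@(np.array(xyz)-o['tcp_pos'])/.3; w=(T.inv()*D).as_rotvec()/(np.pi/2)
    print('shift',s.round(4),'rot',w.round(4),'| t',o['clock'],'tcp',o['tcp_pos'].round(4),'jaw',np.rad2deg(np.arctan2(M[1,0],M[0,0])).round(1),'tilt y',M[:,1].round(4),'F',o['contact_force'].round(1),'w',round(float(o['grip_width']),4),'q',o['joints'].round(2))
E
python3 - <<'E'
from h import *
f=np.load('top.npy',allow_pickle=True).item(); g=np.load('scene.npy',allow_pickle=True).item()
print('mat',onz(f,119.8,195.9,.006).round(4))
for z in (.006,): 
    hsv=cv2.cvtColor(g['pixels'],cv2.COLOR_RGB2HSV)
print('mat scene approx',onz(g,388.5,257.5,.006).round(4))
for e in [(75,279.5),]: pass
L=onz(f,60+170/5,195.9,.006);Rr=onz(f,60+428/5,195.9,.006);print(np.linalg.norm(L-Rr))
plan((.318,-.353,.404),-62)
E
```

```text
mat [0.5315 0.2798 0.006 ]
mat scene approx [0.5386 0.2844 0.006 ]
0.10978626787707603
shift [-0.8646  0.0012  0.7683] rot [-0.     -0.1667 -0.0007] | t 0.2 tcp [ 0.1517 -0.6576  0.4041] jaw -77.0 tilt y [-3.0e-04  1.1e-03 -1.0e+00] F [-0.1 -0.4 -0.2] w 0.0854 q [ 1.24  0.48  0.02  1.56 -0.01  1.11 -0.08]
```

>>> step_arm(xyz=[[-0.43,0,0.385],[-0.865,0,0.77],[-0.865,0,0.77],[-0.865,0,0.77],[-0.865,0,0.77],[-0.865,0,0.77],[-0.865,0,0.77],[-0.865,0,0.77]], rotation=[[0,-0.08,0],[0,-0.167,0],[0,-0.167,0],[0,-0.167,0],[0,-0.167,0],[0,-0.167,0],[0,-0.167,0],[0,-0.167,0]], grip=0, force=60)

```text
clock: 1.2
tcp_pos: [0.3181, -0.3534, 0.4044]
orientation: [-1.401, 0.843, -0.842]
contact_force: [0.9, -0.4, -0.3]
grip_width: 0.0855
```

```bash
python3 -c "
from h import *
plan((.4852,-.0491,.38),-45)"
```

```text
shift [-0.6341  0.0818  0.9679] rot [ 0.     -0.189  -0.0005] | t 1.2 tcp [ 0.3181 -0.3534  0.4044] jaw -62.0 tilt y [-5.e-04  6.e-04 -1.e+00] F [ 0.9 -0.4 -0.3] w 0.0855 q [ 0.88  0.16 -0.2   2.01  0.04  0.98 -0.41]
```

>>> step_arm(xyz=[[-0.634,0.08,0.968],[-0.634,0.08,0.968],[-0.634,0.08,0.968],[-0.634,0.08,0.968],[-0.634,0.08,0.968],[-0.634,0.08,0.968],[-0.634,0.08,0.968],[-0.634,0.08,0.968]], rotation=[[0,-0.1,0],[0,-0.189,0],[0,-0.189,0],[0,-0.189,0],[0,-0.189,0],[0,-0.189,0],[0,-0.189,0],[0,-0.189,0]])

```text
clock: 2.2
tcp_pos: [0.4851, -0.051, 0.3801]
orientation: [-1.482, 0.617, -0.615]
contact_force: [-0.2, 0.2, -0.4]
grip_width: 0.0856
```

Run:
```python
from h import *
plan((.4852,-.0491,.254),-45)
o=r.get_obs()
f=r.grab_frame('wrist'); M=f['mount']; print(np.array(M).round(4))
T=R.from_rotvec(o['orientation']).as_matrix()
f['position']=T@M[:3,3]+o['tcp_pos']; f['attitude']=R.from_matrix(T@M[:3,:3]).as_rotvec()
np.save('w1.npy',f,allow_pickle=True)
im=f['pixels'].copy()
for P in [(.4852,-.0491,.118),(.4852,-.0491,.0)]:
    p=proj(f,P); print(p)
    cv2.drawMarker(im,tuple(int(v) for v in p),(255,255,0))
cv2.imwrite('pics/w1.png',im[:,:,::-1])
```

```text
shift [-0.0038  0.4205  0.0051] rot [ 0.0007 -0.0017 -0.0007] | t 2.2 tcp [ 0.4851 -0.051   0.3801] jaw -45.2 tilt y [-0.0015  0.     -1.    ] F [-0.2  0.2 -0.4] w 0.0856 q [ 0.41  0.24 -0.49  1.99  0.14  0.95 -0.94]
[[ 1.000e+00  7.000e-04  1.000e-04 -5.000e-04]
 [ 1.000e-04 -3.203e-01  9.473e-01  3.200e-02]
 [ 7.000e-04 -9.473e-01 -3.203e-01  8.310e-02]
 [ 0.000e+00  0.000e+00  0.000e+00  1.000e+00]]
[252.33180608 199.93255376]
[252.67332057 163.864379  ]
```

View pics/w1.png

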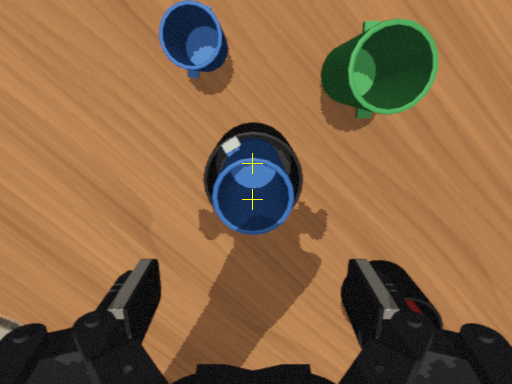

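Run:
```python
from h import *
f=np.load('w1.npy',allow_pickle=True).item()
im=f['pixels'][145:245,200:305]; k=4
im=cv2.resize(im,None,fx=k,fy=k,interpolation=cv2.INTER_CUBIC)
hsv=cv2.cvtColor(im,cv2.COLOR_RGB2HSV); m=cv2.inRange(hsv,(100,100,125),(130,255,255))
cs,_=cv2.findContours(m,cv2.RETR_EXTERNAL,cv2.CHAIN_APPROX_NONE)
c=max(cs,key=cv2.contourArea)[:,0,:]; c=(c+.5)/k-.5+np.array([200,145])
P=np.array([onz(f,u,v,.118)[:2] for u,v in c])
w=np.ones(len(P),bool)
for _ in range(8):
    s=np.linalg.lstsq(np.c_[2*P[w],np.ones(w.sum())],(P[w]**2).sum(1),rcond=None)[0]
    rad=np.sqrt(s[2]+s[0]**2+s[1]**2); e=np.hypot(*(P-s[:2]).T)-rad; w=abs(e)<0.002
print(s[:2],rad,e[w].std(),w.mean())
```

```text
[ 0.48710644 -0.04743951] 0.030049703990056072 0.00034650762699881227 1.0
```

>>> step_arm(xyz=[[-0.004,0.15,0.009],[-0.004,0.28,0.009],[-0.004,0.36,0.009],[-0.004,0.42,0.009],[-0.004,0.42,0.009],[-0.004,0.42,0.009]], rotation=[[0.001,-0.002,-0.001],[0.001,-0.002,-0.001],[0.001,-0.002,-0.001],[0.001,-0.002,-0.001],[0.001,-0.002,-0.001],[0.001,-0.002,-0.001]])

```text
clock: 3.0
tcp_pos: [0.486, -0.0494, 0.255]
orientation: [-1.482, 0.614, -0.617]
contact_force: [-1.0, 0.6, 0.3]
grip_width: 0.0854
```

Run:
```python
from h import *
plan((.4862,-.0483,.254),-45)
f=r.grab_frame('scene'); save(f,'s2.png',(150,60,350,230),4)
```

```text
shift [-0.0021  0.0032  0.0029] rot [-0.0006 -0.0012  0.0011] | t 3.0 tcp [ 0.486  -0.0494  0.255 ] jaw -45.1 tilt y [ 1.8e-03 -5.0e-04 -1.0e+00] F [-1.   0.6  0.3] w 0.0854 q [ 0.34  0.42 -0.44  2.1   0.28  0.68 -1.07]
```

View pics/s2.png

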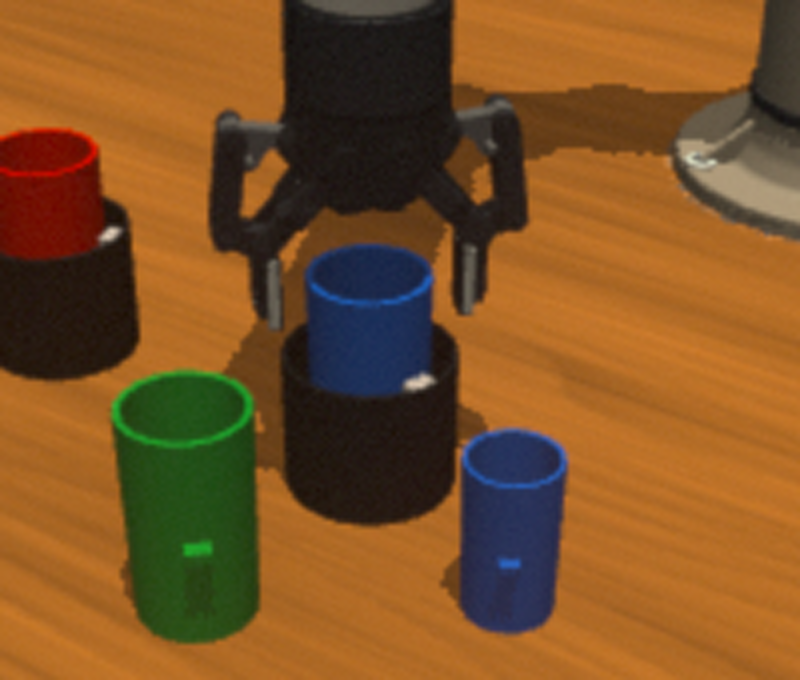

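The open fingers straddle the blue rim, at crop pixels (270,290) and (467,280), with clear room on both sides. I'll close with moderate force.

>>> step_arm(xyz=[[-0.001,0.0,0.001],[-0.001,0.0,0.001],[-0.001,0.0,0.001],[-0.001,0.0,0.001],[-0.001,0.0,0.001],[-0.001,0.0,0.001],[-0.001,0.0,0.001],[-0.001,0.0,0.001]], rotation=[[0,0,0],[0,0,0],[0,0,0],[0,0,0],[0,0,0],[0,0,0],[0,0,0],[0,0,0]], grip=1, force=60)

```text
clock: 4.05
tcp_pos: [0.4866, -0.0486, 0.2566]
orientation: [-1.481, 0.612, -0.619]
contact_force: [-2.6, 0.0, 11.4]
grip_width: 0.0612
```

Run:
```python
from h import *
plan((.4862,-.0483,.254),30)
f=r.grab_frame('scene'); save(f,'s3.png',(150,60,350,230),4)
```

```text
shift [-0.0017  0.0086 -0.0001] rot [ 5.000e-04 -8.343e-01  2.900e-03] | t 4.05 tcp [ 0.4866 -0.0486  0.2566] jaw -45.1 tilt y [ 0.0041 -0.0012 -1.    ] F [-2.6  0.  11.4] w 0.0612 q [ 0.33  0.42 -0.44  2.1   0.28  0.68 -1.07]
```

View pics/s3.png

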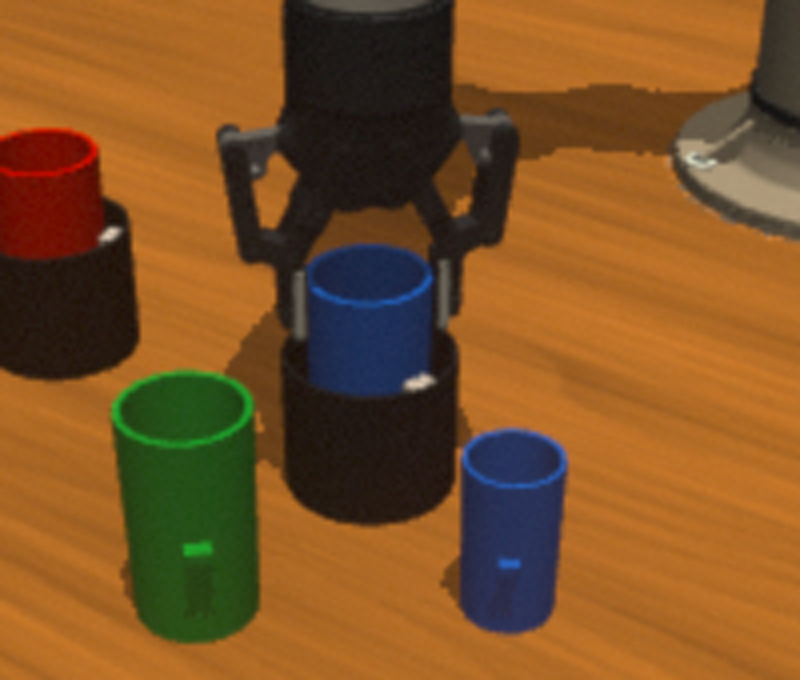

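>>> step_arm(xyz=[[0,0,0],[0,0,0],[0,0,0],[0,0,0],[0,0,0]], rotation=[[0,-0.09,0],[0,-0.18,0],[0,-0.27,0],[0,-0.36,0],[0,-0.4,0]])

```text
clock: 4.72
tcp_pos: [0.4866, -0.0488, 0.2568]
orientation: [-1.568, 0.119, -0.126]
contact_force: [0.7, 0.6, -1.1]
grip_width: 0.0611
```

Run:
```python
from h import *
plan((.4862,-.0483,.256),33); print(r.get_obs()['moment'].round(2))
```

```text
shift [-0.0015  0.0028  0.0014] rot [ 0.0015 -0.4659  0.0026] | t 4.725 tcp [ 0.4866 -0.0488  0.2568] jaw -8.9 tilt y [ 0.0044 -0.0014 -1.    ] F [ 0.7  0.6 -1.1] w 0.0611 q [ 0.46  0.45 -0.59  2.09  0.38  0.71 -0.53]
[ 0.04  0.02 -0.01]
```

>>> step_arm(xyz=[[0,0,0],[0,0,0],[0,0,0],[0,0,0],[0,0,0],[0,0,0],[0,0,0]], rotation=[[0,-0.09,0],[0,-0.18,0],[0,-0.27,0],[0,-0.36,0],[0,-0.45,0],[0,-0.47,0],[0,-0.47,0]])

```text
clock: 5.6
tcp_pos: [0.4866, -0.0489, 0.2569]
orientation: [-1.525, -0.458, 0.452]
contact_force: [0.1, -0.5, -0.7]
grip_width: 0.0608
```

Run:
```python
from h import *
plan((.4862,-.0483,.30),33); print(r.get_obs()['moment'].round(2))
f=r.grab_frame('scene'); save(f,'s4.png',(150,60,350,230),4)
f=r.grab_frame('top'); save(f,'t4.png',(220,150,340,250),6)
```

```text
shift [ 0.0005 -0.1435  0.0018] rot [0.0024 0.0027 0.0019] | t 5.6 tcp [ 0.4866 -0.0489  0.2569] jaw 33.2 tilt y [ 0.0046 -0.0015 -1.    ] F [ 0.1 -0.5 -0.7] w 0.0608 q [ 0.59  0.49 -0.76  2.08  0.5   0.75  0.1 ]
[-0.01  0.02  0.04]
```

View pics/s4.png

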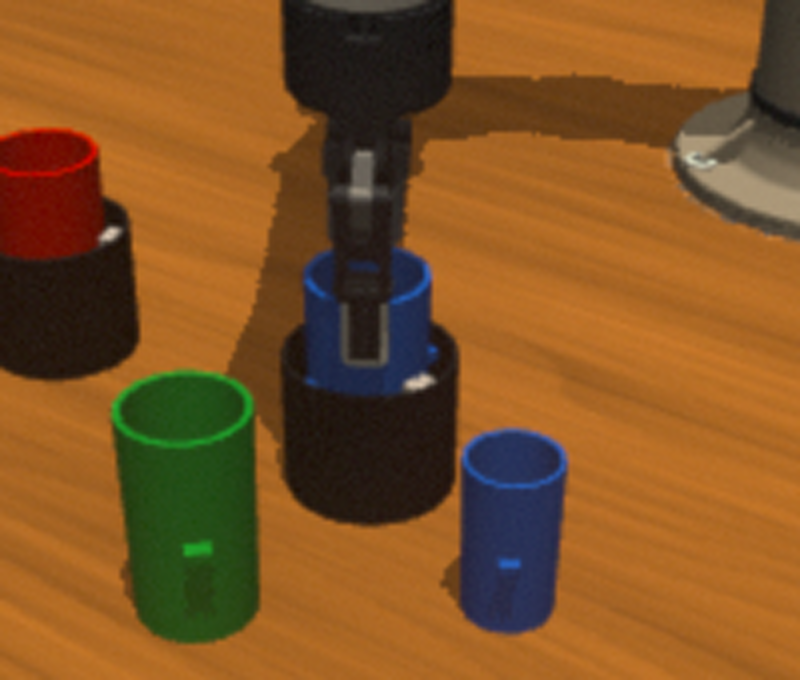

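View pics/t4.png

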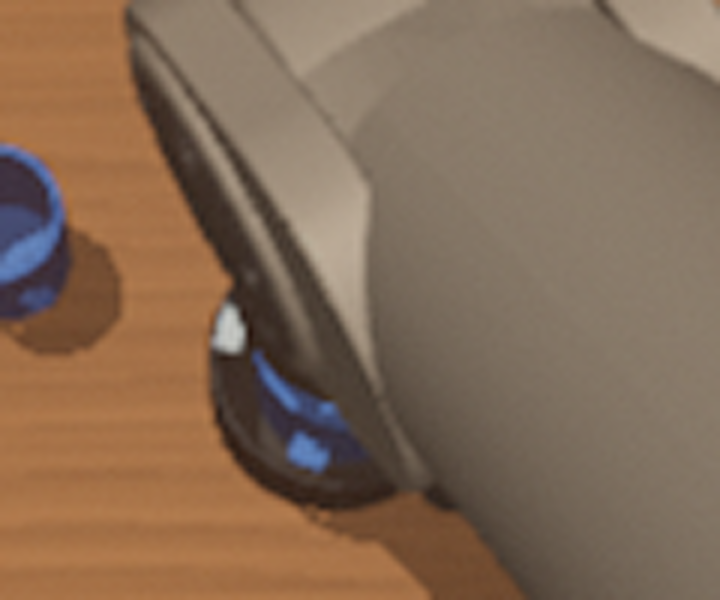

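The lug shows at top crop pixel (307,451), about 85° from the tab at (230,330), so the cup has turned with the gripper. I'll pull straight up.

>>> step_arm(xyz=[[0,-0.02,0],[0,-0.05,0],[0,-0.08,0],[0,-0.11,0],[0,-0.14,0],[0,-0.14,0]], rotation=[[0,0,0],[0,0,0],[0,0,0],[0,0,0],[0,0,0],[0,0,0]])

```text
clock: 6.45
tcp_pos: [0.4867, -0.0487, 0.2998]
orientation: [-1.526, -0.459, 0.451]
contact_force: [0.4, -0.1, -1.3]
grip_width: 0.0612
```

Run:
```python
from h import *
plan((.4862,-.0483,.42),33); print(r.get_obs()['moment'].round(2))
f=r.grab_frame('scene'); save(f,'s5.png',(150,40,350,210),4)
```

```text
shift [ 0.0011 -0.4008  0.    ] rot [0.0031 0.0028 0.0026] | t 6.45 tcp [ 0.4867 -0.0487  0.2998] jaw 33.3 tilt y [ 0.0061 -0.0019 -1.    ] F [ 0.4 -0.1 -1.3] w 0.0612 q [ 0.64  0.43 -0.81  2.05  0.42  0.83  0.17]
[ 0.03 -0.01  0.02]
```

View pics/s5.png

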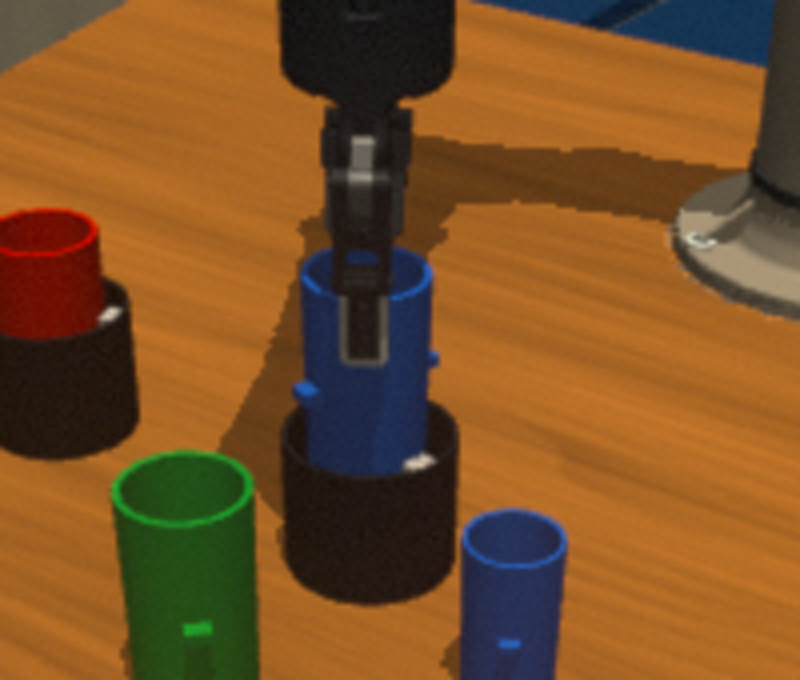

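The cup is rising and both lugs, at (306,390) and (433,358), are above the tabs. I'll continue up.

>>> step_arm(xyz=[[0,-0.06,0],[0,-0.14,0],[0,-0.22,0],[0,-0.31,0],[0,-0.4,0],[0,-0.4,0]], rotation=[[0,0,0],[0,0,0],[0.003,0.003,0.003],[0.003,0.003,0.003],[0.003,0.003,0.003],[0.003,0.003,0.003]])

```text
clock: 7.25
tcp_pos: [0.4864, -0.0481, 0.4218]
orientation: [-1.525, -0.453, 0.449]
contact_force: [0.4, -0.3, -1.4]
grip_width: 0.0609
```

Run:
```python
from h import *
plan((.51,.115,.42),45)
f=r.grab_frame('scene'); save(f,'s6.png',(150,0,350,150),4)
f=r.grab_frame('top'); save(f,'t6.png')
im=f['pixels'][140:250,60:180]; k=5
```

```text
shift [0.3619 0.0056 0.4132] rot [ 0.0019 -0.1335  0.001 ] | t 7.25 tcp [ 0.4864 -0.0481  0.4218] jaw 33.0 tilt y [ 0.0031 -0.0013 -1.    ] F [ 0.4 -0.3 -1.4] w 0.0609 q [ 0.75  0.26 -0.9   1.92  0.24  1.06  0.33]
```

View pics/s6.png

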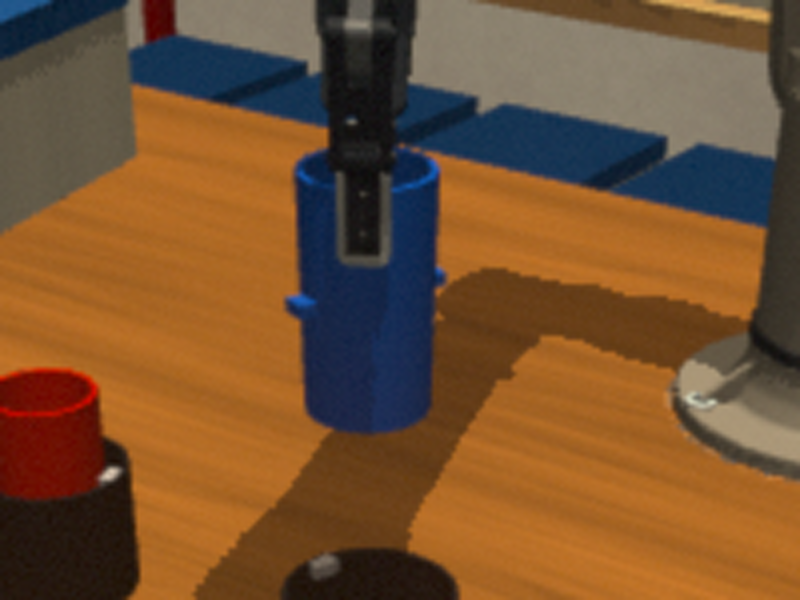

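View pics/t6.png

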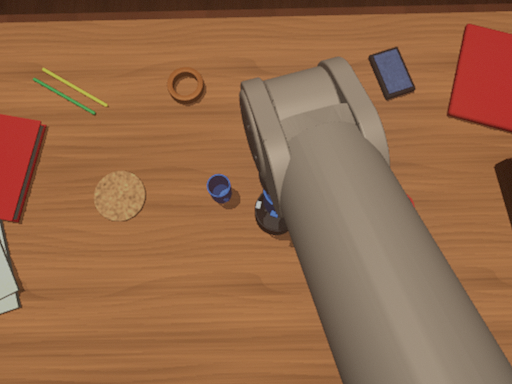

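The cup is clear of the holder and hangs upright in the grip. I'll carry it towards the mat at (120,196).

>>> step_arm(xyz=[[0.1,0,0.11],[0.2,0,0.23],[0.28,0,0.32],[0.36,0,0.41],[0.36,0,0.41]], rotation=[[0,-0.03,0],[0,-0.06,0],[0,-0.1,0],[0.002,-0.133,0.001],[0.002,-0.133,0.001]])

```text
clock: 7.98
tcp_pos: [0.5085, 0.1163, 0.4184]
orientation: [-1.476, -0.614, 0.621]
contact_force: [0.2, -0.1, -0.9]
grip_width: 0.0608
```

Run:
```python
from h import *
plan((.533,.281,.42),55)
```

```text
shift [ 0.4475 -0.0046  0.3283] rot [-0.0041 -0.1079 -0.0013] | t 7.975 tcp [0.5085 0.1163 0.4184] jaw 45.3 tilt y [-0.0063  0.0026 -1.    ] F [ 0.2 -0.1 -0.9] w 0.0608 q [ 0.46  0.36 -0.98  1.85  0.33  1.11  0.15]
```

>>> step_arm(xyz=[[0.1,0,0.07],[0.2,0,0.15],[0.3,0,0.22],[0.39,0,0.29],[0.448,0,0.328],[0.448,0,0.328],[0.448,0,0.328]], rotation=[[-0.004,-0.03,-0.001],[-0.004,-0.06,-0.001],[-0.004,-0.1,-0.001],[-0.004,-0.108,-0.001],[-0.004,-0.108,-0.001],[-0.004,-0.108,-0.001],[-0.004,-0.108,-0.001]])

```text
clock: 8.85
tcp_pos: [0.5334, 0.2795, 0.4177]
orientation: [-1.439, -0.746, 0.75]
contact_force: [0.1, -0.6, -0.8]
grip_width: 0.0613
```

Run:
```python
from h import *
plan((.533,.281,.27),55)
o=r.get_obs()
f=r.grab_frame('wrist'); M=np.array(f['mount'])
T=R.from_rotvec(o['orientation']).as_matrix()
f['position']=T@M[:3,3]+o['tcp_pos']; f['attitude']=R.from_matrix(T@M[:3,:3]).as_rotvec()
im=f['pixels'].copy()
for cx,cy,col in [(.533,.281,(255,255,0))]:
  for t in np.linspace(0,2*np.pi,60):
    p=proj(f,(cx+.055*np.cos(t),cy+.055*np.sin(t),.006)); cv2.circle(im,tuple(int(v) for v in p),1,col)
cv2.imwrite('pics/w7.png',im[:,:,::-1])
f=r.grab_frame('scene'); im=f['pixels'].copy()
for t in np.linspace(0,2*np.pi,60):
    p=proj(f,(.533+.055*np.cos(t),.281+.055*np.sin(t),.006)); cv2.circle(im,tuple(int(v) for v in p),1,(255,255,0))
cv2.imwrite('pics/s7.png',im[:,:,::-1])
```

```text
shift [0.0045 0.4925 0.0039] rot [-0.0001 -0.0008 -0.0016] | t 8.85 tcp [0.5334 0.2795 0.4177] jaw 54.9 tilt y [-0.0016 -0.002  -1.    ] F [ 0.1 -0.6 -0.8] w 0.0613 q [ 0.11  0.52 -0.97  1.67  0.45  1.2  -0.01]
```

View pics/w7.png

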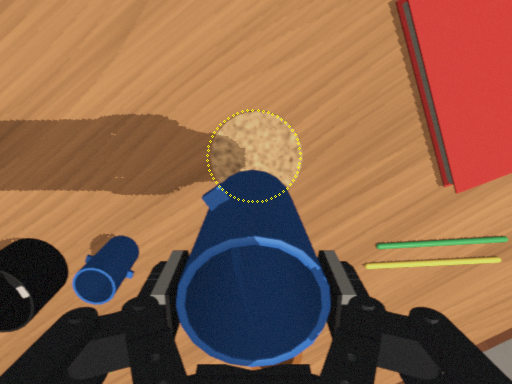

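View pics/s7.png

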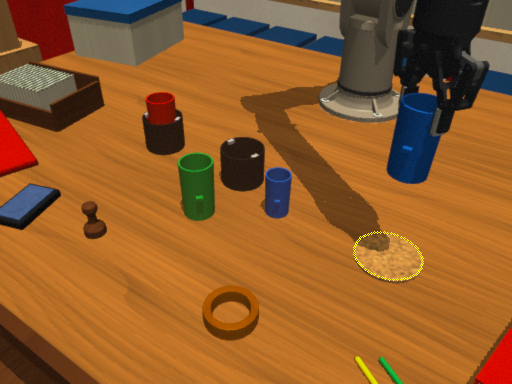

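My drawn circle at (0.533, 0.281) sits on the mat in both views, at wrist (254,156) and scene (388,257). I'll lower the cup to just above it.

>>> step_arm(xyz=[[0.001,0.12,0.001],[0.002,0.24,0.002],[0.004,0.35,0.004],[0.004,0.44,0.004],[0.004,0.49,0.004],[0.004,0.49,0.004],[0.004,0.49,0.004]], rotation=[[0,0,0],[0,-0.001,-0.002],[0,-0.001,-0.002],[0,-0.001,-0.002],[0,-0.001,-0.002],[0,-0.001,-0.002],[0,-0.001,-0.002]])

```text
clock: 9.82
tcp_pos: [0.5335, 0.2811, 0.2723]
orientation: [-1.438, -0.75, 0.746]
contact_force: [-0.3, 0.1, -0.5]
grip_width: 0.0611
```

Run:
```python
from h import *
plan((.533,.281,.2546),55)
f=r.grab_frame('scene'); save(f,'s8.png',(320,120,460,300),4)
```

```text
shift [-0.0013  0.0591  0.0012] rot [ 0.0005 -0.0004  0.0018] | t 9.825 tcp [0.5335 0.2811 0.2723] jaw 55.0 tilt y [ 0.0024  0.0019 -1.    ] F [-0.3  0.1 -0.5] w 0.0611 q [ 0.03  0.67 -0.86  1.8   0.62  0.96 -0.13]
```

View pics/s8.png

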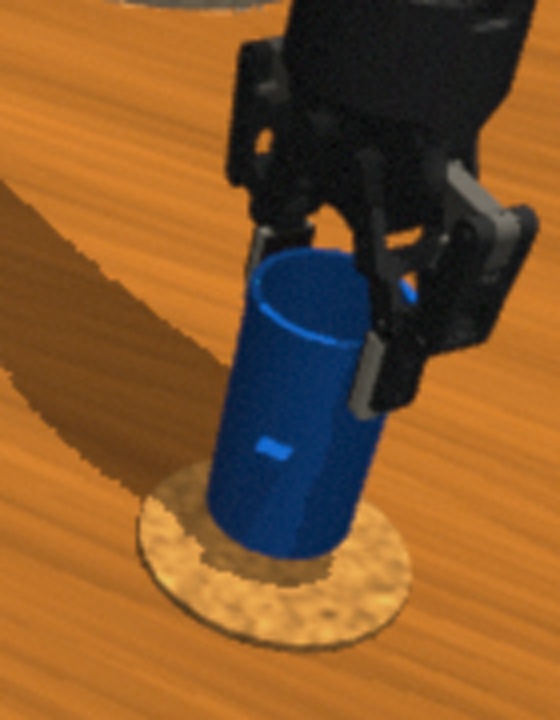

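>>> step_arm(xyz=[[-0.001,0.01,0.001],[-0.001,0.02,0.001],[-0.001,0.03,0.001],[-0.001,0.038,0.001],[-0.001,0.045,0.001],[-0.001,0.05,0.001],[-0.001,0.05,0.001]], rotation=[[0,0,0.001],[0,0,0.002],[0,0,0.002],[0,0,0.002],[0,0,0.002],[0,0,0.002],[0,0,0.002]])

```text
clock: 10.75
tcp_pos: [0.5331, 0.2811, 0.2573]
orientation: [-1.439, -0.749, 0.748]
contact_force: [-0.2, -0.6, -1.6]
grip_width: 0.0606
```

Run:
```python
from h import *
plan((.533,.281,.2546),55)
```

```text
shift [-0.0005  0.0091  0.0001] rot [ 0.0006 -0.0004 -0.0001] | t 10.75 tcp [0.5331 0.2811 0.2573] jaw 55.0 tilt y [ 8.e-04 -7.e-04 -1.e+00] F [-0.2 -0.6 -1.6] w 0.0606 q [ 0.02  0.69 -0.85  1.81  0.63  0.94 -0.15]
```

>>> step_arm(xyz=[[0,0.003,0],[0,0.006,0],[0,0.009,0],[0,0.011,0],[0,0.011,0]], rotation=[[0,0,0],[0,0,0],[0,0,0],[0,0,0],[0,0,0]])

```text
clock: 11.38
tcp_pos: [0.5332, 0.2811, 0.2548]
orientation: [-1.44, -0.749, 0.748]
contact_force: [-1.7, -2.1, 6.6]
grip_width: 0.0615
```

Run:
```python
from h import *
plan((.533,.281,.2546),55)
f=r.grab_frame('scene'); save(f,'s9.png',(320,120,460,300),4)
```

```text
shift [-0.0007  0.0007  0.0002] rot [ 0.0011 -0.0005 -0.0001] | t 11.375 tcp [0.5332 0.2811 0.2548] jaw 55.0 tilt y [ 0.0013 -0.0012 -1.    ] F [-1.7 -2.1  6.6] w 0.0615 q [ 0.02  0.69 -0.85  1.81  0.64  0.94 -0.15]
```

View pics/s9.png

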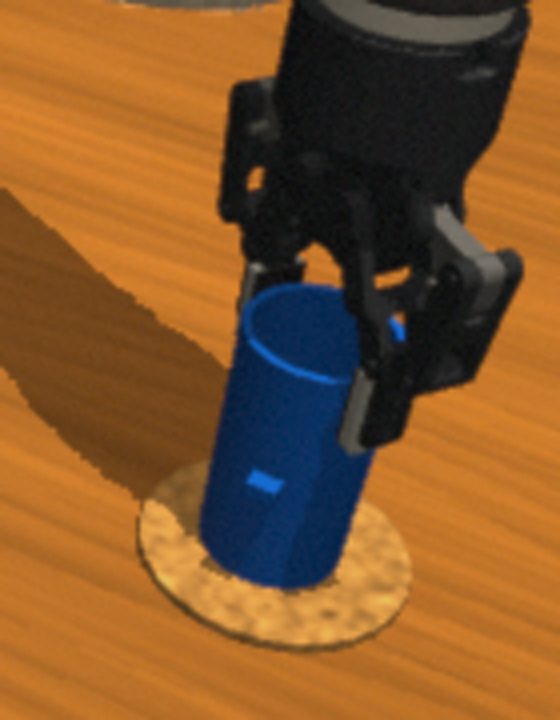

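The wrist force rose to about 7 N at the expected height, so the cup is standing on the mat. I'll open the gripper.

>>> step_arm(xyz=[[0,0,0],[0,0,0],[0,0,0],[0,0,0],[0,0,0],[0,0,0],[0,0,0],[0,0,0]], rotation=[[0,0,0],[0,0,0],[0,0,0],[0,0,0],[0,0,0],[0,0,0],[0,0,0],[0,0,0]], grip=0)

```text
clock: 12.42
tcp_pos: [0.5332, 0.2812, 0.2548]
orientation: [-1.44, -0.749, 0.748]
contact_force: [0.3, -0.0, -0.3]
grip_width: 0.0857
```

Run:
```python
from h import *
plan((.533,.281,.42),55)
f=r.grab_frame('scene'); save(f,'s10.png',(320,120,460,300),4)
```

```text
shift [-0.0009 -0.5506 -0.0008] rot [ 0.0011 -0.0004 -0.0001] | t 12.425 tcp [0.5332 0.2812 0.2548] jaw 55.0 tilt y [ 0.0013 -0.0011 -1.    ] F [ 0.3 -0.  -0.3] w 0.0857 q [ 0.02  0.69 -0.85  1.81  0.64  0.94 -0.15]
```

View pics/s10.png

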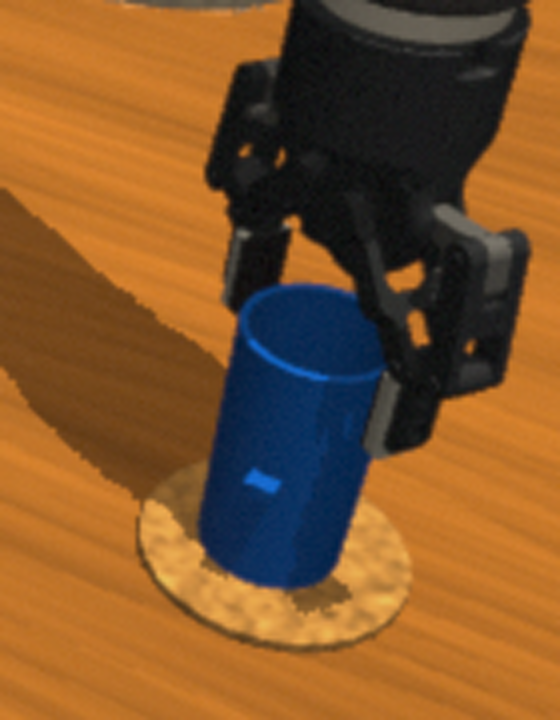

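The fingers are open and free on both sides, and the cup stands on the mat. I'll back straight up.

>>> step_arm(xyz=[[0,-0.03,0],[0,-0.08,0],[0,-0.16,0],[0,-0.28,0],[0,-0.4,0],[0,-0.5,0],[0,-0.55,0],[0,-0.55,0]], rotation=[[0,0,0],[0,0,0],[0,0,0],[0,0,0],[0,0,0],[0,0,0],[0,0,0],[0,0,0]])

```text
clock: 13.48
tcp_pos: [0.5329, 0.2816, 0.4212]
orientation: [-1.44, -0.75, 0.746]
contact_force: [-1.2, -1.2, -0.1]
grip_width: 0.0854
```

Run:
```python
from h import *
plan((.533,.281,.42),55)
o=r.get_obs()
f=r.grab_frame('wrist'); M=np.array(f['mount'])
T=R.from_rotvec(o['orientation']).as_matrix()
f['position']=T@M[:3,3]+o['tcp_pos']; f['attitude']=R.from_matrix(T@M[:3,:3]).as_rotvec()
im=f['pixels'].copy()
for rr,z,col in [(.055,.006,(255,255,0)),(.031,.116,(255,255,255))]:
  for t in np.linspace(0,2*np.pi,60):
    p=proj(f,(.533+rr*np.cos(t),.281+rr*np.sin(t),z)); cv2.circle(im,tuple(int(v) for v in p),1,col)
cv2.imwrite('pics/w11.png',im[:,:,::-1])
f=r.grab_frame('scene'); save(f,'s11.png')
```

```text
shift [-0.0014  0.004  -0.0012] rot [ 0.0019 -0.0005  0.0011] | t 13.475 tcp [0.5329 0.2816 0.4212] jaw 55.0 tilt y [ 3.4e-03 -3.0e-04 -1.0e+00] F [-1.2 -1.2 -0.1] w 0.0854 q [ 0.11  0.51 -0.97  1.67  0.45  1.2  -0.01]
```

View pics/w11.png

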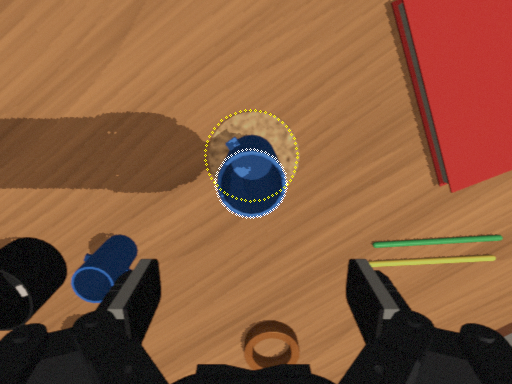

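View pics/s11.png

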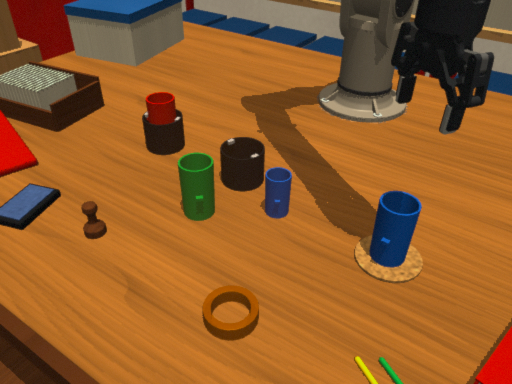

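The blue cup stands upright in the middle of the mat, at scene (392,235) and wrist (251,183). The red cup, the decoys and the other things are where they were, and the gripper is clear.

```bash
python3 -c "
from bench import r
print(r.hand_in())"
```

```text
the job is handed in; nothing more can be done
None
```

The blue pen cup is out of its holder and standing upright on the cork mat, and the job was handed in at about 13.6 s of the 54 s allowed.

- **Freeing it:** I gripped the cup by its rim and twisted it about 78°. The camera showed its lugs about 85° from the tabs, and it then pulled straight up without resistance.
- **Placing it:** I lowered it onto the mat until the wrist force reached about 7 N at the expected height. Only then did I open the fingers and back straight up.
- **Last checks:** In the final pictures, the cup's rim matches where it should be over the mat centre, which leaves about 26 mm of mat all round its foot. The red cup, green cup, small blue cup and other things look unmoved. The highest contact force I read was about 11 N, and the gripper is open and touching nothing.
- **Disagreements:** The top and wrist cameras disagreed by about 2.5 mm on where the blue rim was, so I gripped at the average. The first rough scene-camera estimate of the mat centre was several millimetres off the top view, but the centre I used matched the mat in both the wrist and scene pictures. No check failed.

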